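Reset the breaker under the push-latch cover

TASK

The bench power box has tripped. Press down on the front part of its flush push-latch cover and let go so that it pops fully open, push the popped-out breaker button inside all the way in, then push the cover back down until it has latched shut again. Only press and push with the fingers: lift nothing, do not shove the box out of place, and leave the parts lying about where they are.

Things in the scene. Friction and masses are not known exactly. Their poses are not given: they have to be found in the camera images.
- power_box: bench power box: grey case loose on rubber feet, 170 (x) x 130 (y) x 65 mm high, about 2.7 kg, two black socket outlets in its front face. Origin: centre of its underside; x points from front (outlets) to back, z up. A recess in its top spans x = -70 to 47, y = -50 to 50 mm, floor at z = 26, rim at z = 65; behind it (x = 47 to 85) a flat deck at z = 65 mm
- cover_press (a point): the best place to press: on the cover's outer face, mid-width, 95 mm from the hinge, 18 mm from the free front edge; moves with the cover. The cover is an aluminium plate 113 mm long, 96 mm wide, 5 mm thick, flush with the rim when shut, with three thin dark lines across its front part. Push it shut on its outer face, forward and down, 1 to 3 N here
- cover_hinge (a point): middle of the cover's hinge line, level with the outer face: x = 45, y = 0, z = 65 mm in the box's frame; the line runs along the box's y. Fixed in the box. When the cover stands open, its outer face looks to the back
- cover (a joint): cover angle, rad: 0 latched and flush, 1.45 fully open, limit -0.095. Push-push latch: pressed below -0.075 (7 to 8 mm at the press point, about 3 N, stop at 9 mm) it is released; once the finger rises well clear a spring opens it in 2 s. To close, push down to the stop at about -0.085 and let go: it rises to 0 and stays. Another press would pop it open again
- breaker_top (a point): centre of the top of the breaker's reset button (moves with it): upright black round button, 22 mm diameter, in a black collar on the recess floor, at x = -38, y = 0 in the box's frame, top 46 mm above the bench when fully out, 38 mm when fully in. Hidden under the cover until that is open
- breaker (a joint): travel of the button, m: 0 to 0.002 popped out (tripped), 0.008 fully in; downward. It is held by friction, needs about 3 N to move and stays where it is left.
- bearing: ball bearing, 52 mm diameter, 15 mm high, lying left of the box; leave it alone. Origin: centre of its underside.
- tappet_0: steel tappet, a plain cylinder 29 mm diameter, 22 mm high, standing right of the box; leave it alone. Origin: centre of its underside.
- valve_spring_0: coil spring, 24 mm diameter, 32 mm high, standing right of the box, behind the tappet; leave it alone. Origin: centre of its underside.
- pickup_magnet: round pick-up magnet with an upright pin, 44 mm diameter, 65 mm high; leave it alone. Origin: centre of its underside.
- spanner_13: combination spanner, 34 x 177 x 8 mm, lying flat; leave it alone. Origin: centre of its underside.
- sprocket_1: toothed timing sprocket, 70 mm diameter, 31 mm high; leave it alone. Origin: centre of its underside.

How it is judged (in metres and radians):
On the way, in this order (a step that is already met when the one before it is completed fails the run):
1. the shut cover is pressed inward (value of joint cover below -0.05 rad).
2. the cover has popped fully open (value of joint cover above 1.25 rad), for 0.2 s.
3. the breaker button is pushed in while the cover stands open (value of joint breaker above 0.0065 m and value of joint cover above 0.6 rad), for 0.1 s.
4. the cover is pressed inward again (value of joint cover below -0.03 rad).
At the end, for the whole second after the job is handed in: the cover is latched shut (within 0.03 rad of flush) and still, the breaker button is in (more than 6.5 of 8 mm), the box stands upright within 30 mm of where it was, and every loose part is within 20 mm of where it was (value of joint cover between -0.03 and 0.03 rad and velocity of joint cover below 0.05 rad/s and value of joint breaker above 0.0065 m and distance of power_box from where it was at the start of the episode below 0.03 m and angle between power_box's own z axis and vertical below 0.05 rad and distance of each of bearing, tappet_0, valve_spring_0, pickup_magnet, spanner_13, sprocket_1 from where it was at the start of the episode below 0.02 m); the robot touches nothing.
It fails at once if the box is lifted or tipped (height (world z) of power_box above 0.01 m or angle between power_box's own z axis and vertical above 0.12 rad).
It fails at once if the box is shoved more than 30 mm (distance of power_box from where it was at the start of the episode above 0.03 m).
It fails at once if a loose part is moved more than 20 mm or lifted (distance of any of bearing, tappet_0, valve_spring_0, pickup_magnet, spanner_13, sprocket_1 from where it was at the start of the episode above 0.02 m).
It also fails if it takes over 51 s, if anything falls off the work surface, if the arm or the gripper's body presses on something with over 40 N, if the wrist force passes 120 N, or if a joint passes its speed limit or range.

ROBOT

A 6-joint arm with a two-finger parallel gripper is mounted at the origin on a cart in front of the work surface, level with it; the furniture and walls round the work are solid. World frame = base frame: x ahead of the robot, y to its left, z up, the work surface at z = 0. Lengths are in mm, angles in degrees, forces in N, time in s.
With the tool pointing down it reaches from about 350 to 850 mm from the base axis. Payload 8.1 kg.
Tool frame: the origin (TCP) lies at the centre of the arm's flange, where the gripper is bolted on; the fingertips stand 173 mm ahead of it and the grasp point (between the pads) lies 155 mm ahead of it; z points along the fingers, y is the line along which they close (so a half turn about z gives the same grasp; the last joint's range is limited). The gripper opens to 85 mm and grips with 20 to 120 N. Pads are 22 mm wide; open, the fingers measure 114 mm over their backs; the gripper's body (76 mm by 85 mm) begins 54 mm behind the grasp point. The pads swing forward as they close: fully open they stand 13 mm farther back than shut.
Start: joints at [-71.471, 7.471, 85.268, -0, 87.261, -4.893], TCP at [238.525, -550.556, 404.692] pointing down, gripper open.
Joint ranges: [-169.43, 169.43], [-51.17, 129.36], [1.28, 143.12], [-76.62, 256.62], [0, 156.53], [-152.29, 152.29]. Speed limits (degrees/s): [136.94, 136.94, 159.86, 180, 180, 180].

INTERFACE

Orientations are given as [roll, pitch, yaw] about the fixed x, y, z axes, in that order (R = Rz(yaw) Ry(pitch) Rx(roll)).
In Python, from bench import * gives the robot as it stands.
- The arm moves only by the shell command python3 -m jog 'ROWS' [FORCE]. ROWS is text: rows parted by semicolons, each of 7 numbers parted by spaces: the shift along the tool's x, y, z scaled (see below), then the turn, a rotation vector about the tool's x, y, z scaled (see below), then the closure, from -1 (fully open) to 1 (shut). In form: tx ty tz wx wy wz hand; .... A call has 1 to 5 rows; each row shifts and turns the commanded pose from where the row before left it, along the tool's axes as they then stand; what a row does not reach is not made up. The controller multiplies each number of a shift by 0.1 m and each number of a turn by 60 degrees. A row lasts 1/8 s, in which the tool goes at most 62.5 mm and 10.7 degrees, less where a joint would pass 70% of its speed; a pose out of reach is approached as far as the arm can. A call with a number of a shift or a turn outside -1 to 1 is refused whole. A call with a gripper value outside its range is refused whole. The fingers move at their own pace and stop on an object; FORCE is the grip in N (left out, the last holds). Time passes only in rows, so rows that do not move let the fingers close. It gives the time, the measured TCP pose, the force, the opening and the grip force at its end, in the units of the state.
- sense(): the state, without advancing time (a new reading comes with each control period).
- snapshot(name): name is "scene" or "top"; returns a dict with "img" (400x640x3 uint8, red, green, blue), "fx", "fy", "cx", "cy" (pixels), "extrinsics" (4x4, takes a point from camera to world coordinates). Camera axes: x right, y down, z forward; pixel columns grow to the right and rows downward; lengths in mm; the calibration is good to about 2 mm. A picture is of the moment at which its call begins. There is no depth.
- hand_in(): hands the job in; it is judged then, once.
The state is a dict: "time": time; "joint_pos": joint angles; "qd": joint speeds; "joint_efforts": joint torques, N m; "tool_pos": TCP position; "tcp_rot": TCP orientation; "ft_force": force on the tool from outside, world axes, zero at the start; "wrist_torque": the same for the moment, N m; "finger_gap": finger opening in mm; "grip_force": force on a finger pad.
Only numpy, scipy, OpenCV 4.12 (cv2) and the standard library are available. Lean on these libraries where they do the work, as an engineer would, in place of code of your own. Each camera call takes 0.05 s, during which the arm holds its last target. There are 200 camera calls.

## Working session

There is one attempt and no reset: what is moved stays moved. The work goes in short steps, Python scripts to look and compute and a shell command to move; the robot and the scene stay as the last step left them, time stands still between calls to the robot, and variables do not carry over. Pictures are saved under pics/ and viewed, at most 10 in all, crops included, and the job is handed in when it is done.

```bash
mkdir -p pics
python3 - <<'E'
from bench import *
import cv2
for n in("scene","top"):
    s=snapshot(n);cv2.imwrite(f"pics/{n}0.png",s["img"][:,:,::-1])
    print(n,s["fx"],s["fy"],s["cx"],s["cy"],s["extrinsics"])
s=sense();print(s)
E
```

```text
scene 471.8070850298782 471.8070850298782 319.9819545570553 197.25140501527216 [[-9.03612936e-01 -3.14894187e-01  2.90388210e-01  1.43517722e+02]
 [-4.28170343e-01  6.44368765e-01 -6.33607964e-01  8.43949665e+02]
 [ 1.24023724e-02 -6.96871972e-01 -7.17088304e-01  1.13662426e+03]
 [ 0.00000000e+00  0.00000000e+00  0.00000000e+00  1.00000000e+00]]
top 378.6265078945527 378.6265078945527 321.8660381692877 194.05775698216064 [[-7.28629976e-03 -9.99357786e-01  3.50845419e-02  5.24774825e+02]
 [-9.99876456e-01  6.79243167e-03 -1.41751917e-02 -8.57638576e+01]
 [ 1.39277789e-02 -3.51834921e-02 -9.99283813e-01  1.13088592e+03]
 [ 0.00000000e+00  0.00000000e+00  0.00000000e+00  1.00000000e+00]]
{'time': 0.1, 'joint_pos': array([-7.14714142e+01,  7.51330505e+00,  8.53214554e+01,  9.41486073e-04,
        8.72595598e+01, -4.89269870e+00]), 'qd': array([-0.05174344,  0.04255044, -0.17269484, -0.04241824,  0.05328648,
       -0.07936938]), 'joint_efforts': array([ 1.55126403e-03, -5.70954788e+01, -5.01940763e+01,  3.34246874e-05,
        8.15014530e-03, -5.71671990e-05]), 'tool_pos': array([ 238.46047549, -550.37455952,  403.73794357]), 'tcp_rot': array([-1.79906104e+02, -8.98146749e-03,  2.34212314e+01]), 'ft_force': array([ 0.03455464, -0.6928269 , -0.55450381]), 'wrist_torque': array([-0.01097037,  0.05599313,  0.0062102 ]), 'grip_force': 0.0, 'finger_gap': 85.5149561758022}
```

View pics/top0.png

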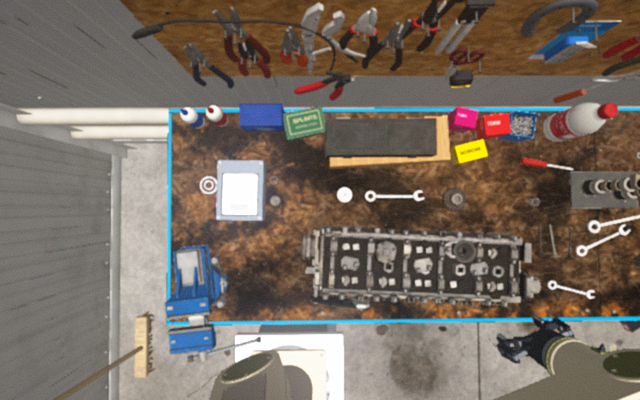

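View pics/scene0.png

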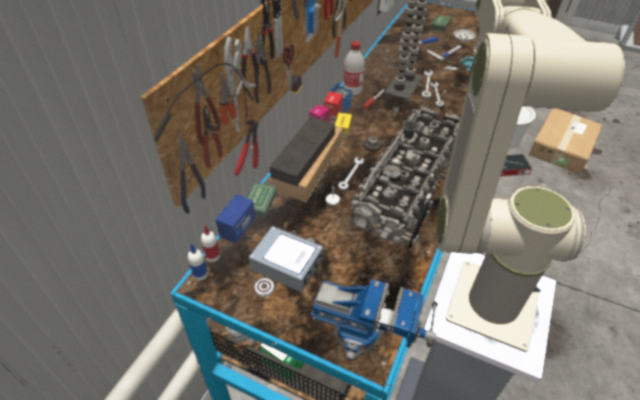

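The top view shows the grey box around pixel (241,190) with its bright cover, the bearing at (208,185), and the tappet and spring near (275,200) and (274,180). I'll zoom in on both cameras.

Run:
```python
import cv2,numpy as np
a=cv2.imread("pics/top0.png")[150:230,190:290]
b=cv2.imread("pics/scene0.png")[220:300,240:340]
r=lambda i:cv2.resize(i,None,fx=6,fy=6,interpolation=cv2.INTER_CUBIC)
cv2.imwrite("pics/crop_a.png",r(a));cv2.imwrite("pics/crop_b.png",r(b))
```

```text
(no output)
```

View pics/crop_a.png

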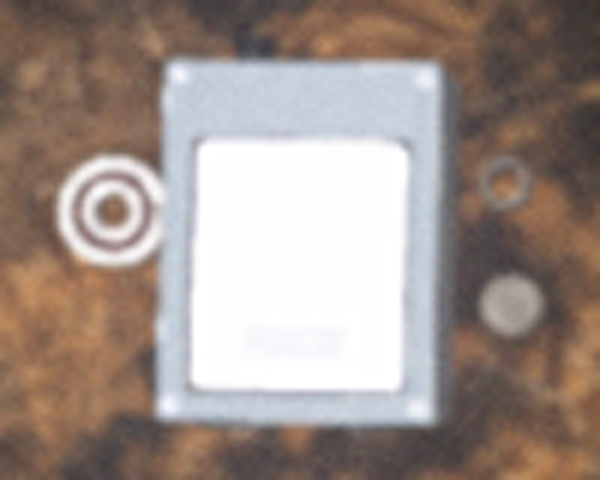

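View pics/crop_b.png

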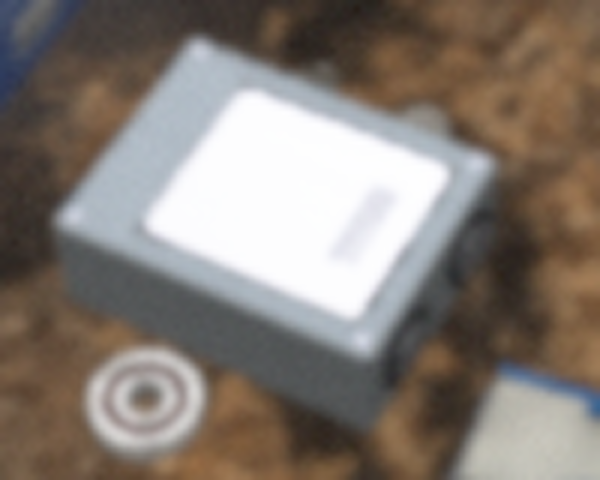

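The top crop shows the case's top-face corners at about (165,60), (445,62), (438,424) and (155,420). The three lines lie at the bottom, so the front faces the robot. In the scene crop the same corners are at (197,40), (492,160), (370,352) and (62,222). Next I fit the box pose from these.

```bash
cat > h.py <<'E'
import numpy as np, json
from scipy.spatial.transform import Rotation as R
from bench import *
def proj(s,P):
    E=np.array(s["extrinsics"]);p=(np.asarray(P)-E[:3,3])@E[:3,:3]
    return np.c_[s["fx"]*p[:,0]/p[:,2]+s["cx"],s["fy"]*p[:,1]/p[:,2]+s["cy"]]
def ray(s,uv,z):
    E=np.array(s["extrinsics"]);d=E[:3,:3]@[(uv[0]-s["cx"])/s["fx"],(uv[1]-s["cy"])/s["fy"],1]
    return E[:3,3]+d*(z-E[2,3])/d[2]
E
python3 - <<'E'
from h import *
from scipy.optimize import least_squares
t,s=snapshot("top"),snapshot("scene")
# order: back-left, back-right, front-right, front-left
C=np.array([[85,65,65],[85,-65,65],[-85,-65,65],[-85,65,65]])
K=np.array([[45,48,65],[45,-48,65],[-68,-48,65],[-68,48,65]])
f=lambda a,o:(np.array(a)+.5)/6-.5+o
ta=f([[165,60],[445,62],[438,424],[155,420]],[190,150]);tk=f([[194,138],[410,141],[405,391],[189,388]],[190,150])
sa=f([[58,222],[197,38],[496,160],[372,355]],[240,220])
def W(q,P):
    return P@R.from_euler('z',q[2]).as_matrix().T+[q[0],q[1],0]
def res(q,m=3):
    r=[]
    if m&1:r+=[proj(t,W(q,C))-ta,proj(t,W(q,K))-tk]
    if m&2:r+=[proj(s,W(q,C))-sa]
    return np.concatenate(r).ravel()
for m in(1,2,3):
    o=least_squares(res,[500,140,0],args=(m,),x_scale=[100,100,.1]);q=o.x
    print(m,q[:2],np.degrees(q[2]),np.sqrt(np.mean(o.fun**2)))
print("press",W(q,np.array([[-50,0,65.],[45,0,65],[-38,0,46]])))
for n,uv,z in(("bearing",[110,211],15),("tappet",[511,305],22),("spring",[505,182],32)):print(n,ray(t,f(uv,[190,150]),z))
print(proj(t,[[500,140,0],[600,140,0],[500,240,0]]))
E
```

```text
1 [576.172145   130.01892558] -1.1902272723957674 0.5970978806364604
2 [572.31324908 132.5867577 ] -1.2463036805405405 0.557898146188697
3 [575.11165534 130.52686168] -1.1968536459070651 0.7558721179545083
press [[525.12256374 131.57123756  65.        ]
 [620.10183778 129.58692338  65.        ]
 [537.11994572 131.32058735  46.        ]]
bearing [593.60660119 233.18874168  15.        ]
tappet [546.03939831  36.41951502  22.        ]
spring [605.3824866   38.04237355  32.        ]
[[240.72537643 216.27786452]
 [240.73316709 182.70921479]
 [206.95927084 216.53455998]]
```

```bash
python3 -m jog '0 0 0 0 0 .137 1;0 0 0 0 0 .137 1;0 0 0 0 0 .136 1;.18 -.45 0 0 0 0 1;.18 -.45 0 0 0 0 1' 30; python3 -m jog '.18 -.45 0 0 0 0 1;.18 -.45 0 0 0 0 1;.18 -.45 0 0 0 0 1;.18 -.45 0 0 0 0 1;.18 -.45 0 0 0 0 1'
```

```text
time: 0.82
tool_pos: [276.4, -460.5, 404.1]
tcp_rot: [-179.9, 0.0, -1.3]
ft_force: [0.3, -0.2, 0.0]
finger_gap: 0.2
grip_force: 0.0
time: 1.45
tool_pos: [371.2, -236.7, 404.7]
tcp_rot: [180.0, -0.0, -1.2]
ft_force: [0.8, -0.8, 0.6]
finger_gap: -0.0
grip_force: 0.0
```

```bash
python3 -m jog '.183 -.466 0 0 0 0 1;.183 -.466 0 0 0 0 1;.183 -.466 0 0 0 0 1;.183 -.466 0 0 0 0 1;.183 -.466 0 0 0 0 1'; python3 -m jog '.183 -.466 0 0 0 0 1;.183 -.466 .1 0 0 0 1;.183 -.466 .3 0 0 0 1;0 0 .5 0 0 0 1;0 0 .4 0 0 0 1';python3 -m jog '0 0 .15 0 0 0 1;0 0 0 0 0 0 1'
python3 - <<'E'
from bench import *
import cv2
b=[snapshot("top")["img"][150:230,190:290],snapshot("scene")["img"][220:300,240:340]]
cv2.imwrite("pics/c1.png",cv2.resize(cv2.hconcat(b),None,fx=4,fy=4,interpolation=2)[:,:,::-1])
E
```

```text
time: 2.08
tool_pos: [467.5, -5.5, 404.7]
tcp_rot: [180.0, -0.0, -1.2]
ft_force: [1.4, -0.3, -0.4]
finger_gap: 0.0
grip_force: 0.0
time: 2.7
tool_pos: [524.5, 132.3, 272.5]
tcp_rot: [180.0, 0.1, -1.1]
ft_force: [0.6, 0.6, -0.5]
finger_gap: -0.1
grip_force: 0.0
time: 2.95
tool_pos: [524.8, 131.3, 259.2]
tcp_rot: [180.0, 0.1, -1.2]
ft_force: [-0.5, 0.1, 1.4]
finger_gap: -0.2
grip_force: 0.0
```

View pics/c1.png

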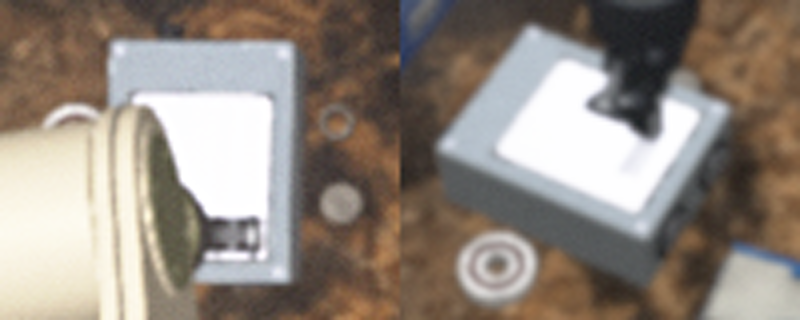

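The fingertips hang over the front middle of the cover, beside the three lines at about (650,150) in the scene half. Now I press.

```bash
python3 -m jog '0 0 .1 0 0 0 1;0 0 .1 0 0 0 1;0 0 .03 0 0 0 1;0 0 .02 0 0 0 1;0 0 0 0 0 0 1'; python3 -m jog '0 0 .02 0 0 0 1;0 0 .01 0 0 0 1;0 0 0 0 0 0 1'
```

```text
time: 3.68
tool_pos: [525.1, 131.5, 234.8]
tcp_rot: [180.0, -0.0, -1.2]
ft_force: [-0.3, 0.8, 2.0]
finger_gap: 0.1
grip_force: 1.3
time: 4.05
tool_pos: [525.1, 131.5, 231.8]
tcp_rot: [-180.0, -0.0, -1.2]
ft_force: [0.2, -0.4, 3.7]
finger_gap: -0.1
grip_force: 1.4
```

```bash
python3 -m jog '0 0 .01 0 0 0 1;0 0 .01 0 0 0 1;0 0 0 0 0 0 1'; python3 -m jog '0 0 .01 0 0 0 1;0 0 0 0 0 0 1'
```

```text
time: 4.42
tool_pos: [525.2, 131.5, 229.9]
tcp_rot: [-180.0, -0.0, -1.2]
ft_force: [0.7, -1.4, 4.6]
finger_gap: -0.0
grip_force: 1.8
time: 4.68
tool_pos: [525.3, 131.5, 229.4]
tcp_rot: [-180.0, -0.0, -1.2]
ft_force: [-0.6, -1.8, 7.3]
finger_gap: -0.1
grip_force: 4.2
```

```bash
python3 -m jog '0 0 -.3 0 0 0 1;-.2 0 -.45 0 0 0 1;-.2 0 -.45 0 0 0 1;-.2 0 -.4 0 0 0 1;0 0 0 0 0 0 1'; python3 -m jog '0 0 0 0 0 0 1;0 0 0 0 0 0 1;0 0 0 0 0 0 1;0 0 0 0 0 0 1;0 0 0 0 0 0 1'; python3 -m jog '0 0 0 0 0 0 1;0 0 0 0 0 0 1;0 0 0 0 0 0 1;0 0 0 0 0 0 1;0 0 0 0 0 0 1'
python3 - <<'E'
from bench import *
import cv2
b=[snapshot("top")["img"][150:230,190:290],snapshot("scene")["img"][220:300,240:340]]
cv2.imwrite("pics/c2.png",cv2.resize(cv2.hconcat(b),None,fx=4,fy=4,interpolation=2)[:,:,::-1])
E
```

```text
time: 5.3
tool_pos: [464.8, 133.2, 392.3]
tcp_rot: [-179.9, -0.3, -1.1]
ft_force: [1.0, 0.8, -0.5]
finger_gap: -0.1
grip_force: 0.0
time: 5.92
tool_pos: [465.0, 132.7, 388.4]
tcp_rot: [180.0, 0.0, -1.2]
ft_force: [-0.1, -0.5, -0.0]
finger_gap: 0.2
grip_force: 0.0
time: 6.55
tool_pos: [465.0, 132.7, 388.7]
tcp_rot: [-180.0, -0.0, -1.2]
ft_force: [0.5, 0.1, 0.3]
finger_gap: -0.3
grip_force: 0.0
```

View pics/c2.png

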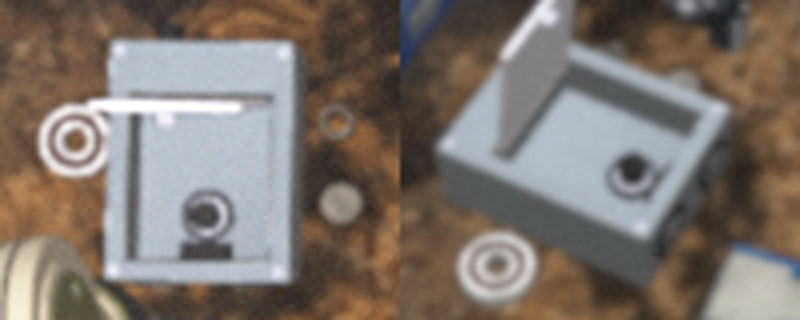

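The cover stands fully open and the breaker shows at about (206,214) in the top half. I check that position against the model.

```bash
python3 - <<'E'
from h import *
t=snapshot("top")
for u in((203,215),(208,215)):print(ray(t,(np.array(u)+.5)/4-.5+[190,150],46))
print((proj(t,[[537.1,131.3,46]])-[190,150]+.5)*4-.5)
E
python3 -m jog '.2 0 0 0 0 0 1;.2 0 .2 0 0 0 1;.2 0 .4 0 0 0 1;.1 0 .4 0 0 0 1;0 0 .4 0 0 0 1'
```

```text
[537.81810223 131.82322537  46.        ]
[537.79268384 128.26306443  46.        ]
[[203.73461464 216.00063553]]
time: 7.32
tool_pos: [535.6, 131.2, 247.5]
tcp_rot: [-180.0, -0.0, -1.2]
ft_force: [-0.2, -1.1, -0.8]
finger_gap: -0.0
grip_force: 0.0
```

```bash
python3 -m jog '.01 0 .15 0 0 0 1;0 0 .1 0 0 0 1;0 0 .05 0 0 0 1;0 0 .02 0 0 0 1;0 0 0 0 0 0 1'; python3 -m jog '0 0 .02 0 0 0 1;0 0 .02 0 0 0 1;0 0 0 0 0 0 1'
```

```text
time: 7.95
tool_pos: [536.5, 131.4, 217.7]
tcp_rot: [-180.0, -0.1, -1.2]
ft_force: [-0.7, -0.1, 0.3]
finger_gap: 0.0
grip_force: 0.0
time: 8.32
tool_pos: [536.3, 131.3, 212.9]
tcp_rot: [-180.0, -0.1, -1.2]
ft_force: [1.0, 0.7, 2.3]
finger_gap: -0.3
grip_force: 1.0
```

```bash
python3 -m jog '0 0 .01 0 0 0 1;0 0 .01 0 0 0 1;0 0 0 0 0 0 1'; python3 -m jog '0 0 .015 0 0 0 1;0 0 0 0 0 0 1'
```

```text
time: 8.7
tool_pos: [536.3, 131.3, 211.4]
tcp_rot: [-180.0, -0.0, -1.2]
ft_force: [-0.1, -0.5, 6.9]
finger_gap: 0.0
grip_force: 3.6
time: 8.95
tool_pos: [536.4, 131.4, 211.2]
tcp_rot: [-180.0, -0.0, -1.2]
ft_force: [-7.6, -0.6, 20.2]
finger_gap: 0.3
grip_force: 10.0
```

```bash
python3 -m jog '0 0 -.45 0 0 0 1;0 0 -.5 0 0 0 1;0 0 -.5 0 0 0 1;0 0 -.5 0 0 0 1;.2 0 0 0 0 0 1'; python3 -m jog '.4 0 0 0 0 0 1;.4 0 0 0 0 0 1;.25 0 0 0 0 0 1;0 0 .3 0 0 0 1;0 0 .4 0 0 0 1'
python3 - <<'E'
from bench import *
import cv2
b=[snapshot("top")["img"][150:230,190:290],snapshot("scene")["img"][190:270,240:340]]
cv2.imwrite("pics/c3.png",cv2.resize(cv2.hconcat(b),None,fx=4,fy=4,interpolation=2)[:,:,::-1])
E
```

```text
time: 9.57
tool_pos: [556.6, 131.2, 409.9]
tcp_rot: [-179.9, -0.5, -1.2]
ft_force: [0.9, 0.4, -0.0]
finger_gap: -0.3
grip_force: 0.0
time: 10.2
tool_pos: [661.5, 128.6, 333.7]
tcp_rot: [-180.0, -0.1, -1.2]
ft_force: [0.4, -1.4, -0.5]
finger_gap: 0.1
grip_force: 0.0
```

View pics/c3.png

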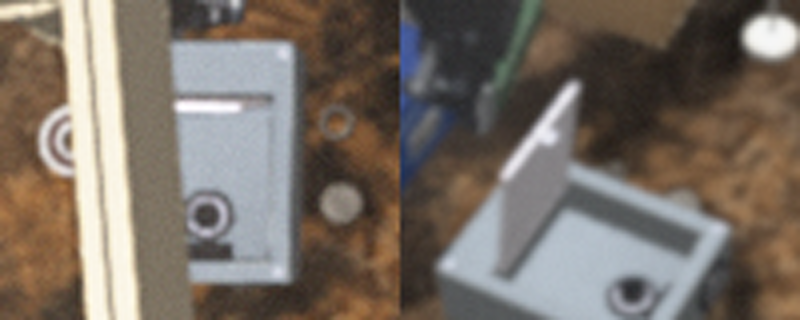

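The button sits lower and centred in its collar, so it is in. The cover is still upright with the fingers behind it. Now I swing it shut along its arc.

```bash
python3 -m jog '-.18 0 .01 0 0 0 1;-.18 0 .01 0 0 0 1;-.08 0 .005 0 0 0 1;-.07 0 .005 0 0 0 1;0 0 0 0 0 0 1'; python3 -m jog '-.07 0 .02 0 0 0 1;-.07 0 .02 0 0 0 1;-.085 0 .04 0 0 0 1;-.085 0 .04 0 0 0 1;0 0 0 0 0 0 1'
```

```text
time: 10.92
tool_pos: [610.0, 129.8, 331.8]
tcp_rot: [-180.0, -0.0, -1.2]
ft_force: [0.6, -0.1, 1.0]
finger_gap: -0.1
grip_force: 0.5
time: 11.55
tool_pos: [578.0, 130.5, 318.3]
tcp_rot: [180.0, 0.1, -1.2]
ft_force: [0.3, 0.7, -0.2]
finger_gap: -0.1
grip_force: 0.5
```

```bash
python3 -m jog '-.075 0 .06 0 0 0 1;-.075 0 .06 0 0 0 1;-.065 0 .075 0 0 0 1;-.065 0 .075 0 0 0 1;0 0 0 0 0 0 1'; python3 -m jog '-.05 0 .08 0 0 0 1;-.05 0 .08 0 0 0 1;-.035 0 .085 0 0 0 1;-.035 0 .085 0 0 0 1;0 0 0 0 0 0 1'
python3 - <<'E'
from bench import *
import cv2
b=[snapshot("top")["img"][150:230,190:290],snapshot("scene")["img"][210:290,240:340]]
cv2.imwrite("pics/c4.png",cv2.resize(cv2.hconcat(b),None,fx=4,fy=4,interpolation=2)[:,:,::-1])
E
```

```text
time: 12.18
tool_pos: [550.1, 131.0, 291.0]
tcp_rot: [180.0, 0.1, -1.2]
ft_force: [1.6, 0.3, 1.3]
finger_gap: -0.1
grip_force: 0.7
time: 12.8
tool_pos: [533.2, 131.3, 257.9]
tcp_rot: [180.0, 0.1, -1.2]
ft_force: [-0.3, -0.6, 2.5]
finger_gap: 0.0
grip_force: 1.0
```

View pics/c4.png

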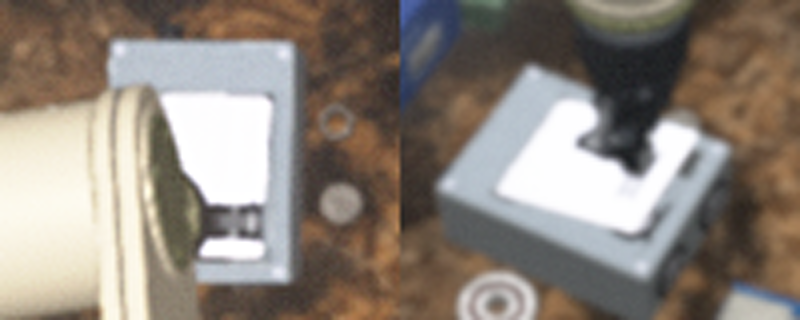

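The cover is nearly shut and still in contact with the fingers, and the box has not moved. Next I press it down to the stop (TCP z about 229.5).

```bash
python3 -m jog '-.03 0 .07 0 0 0 1;-.03 0 .07 0 0 0 1;-.02 0 .05 0 0 0 1;0 0 .03 0 0 0 1;0 0 .03 0 0 0 1'; python3 -m jog '0 0 .02 0 0 0 1;0 0 .01 0 0 0 1;0 0 0 0 0 0 1'
```

```text
time: 13.52
tool_pos: [525.7, 131.5, 233.8]
tcp_rot: [180.0, 0.1, -1.2]
ft_force: [-0.4, 0.1, 3.4]
finger_gap: -0.2
grip_force: 1.6
time: 13.9
tool_pos: [525.9, 131.5, 231.0]
tcp_rot: [180.0, 0.0, -1.2]
ft_force: [-0.9, 0.1, 2.9]
finger_gap: -0.1
grip_force: 1.4
```

```bash
python3 -m jog '0 0 .01 0 0 0 1;0 0 .01 0 0 0 1;0 0 0 0 0 0 1'; python3 -m jog '0 0 .01 0 0 0 1;0 0 0 0 0 0 1'
```

```text
time: 14.28
tool_pos: [526.0, 131.5, 229.8]
tcp_rot: [180.0, 0.0, -1.2]
ft_force: [-4.8, -1.1, 9.6]
finger_gap: 0.5
grip_force: 4.7
time: 14.52
tool_pos: [526.0, 131.5, 229.4]
tcp_rot: [180.0, 0.0, -1.2]
ft_force: [-8.1, -1.4, 14.9]
finger_gap: -0.0
grip_force: 7.7
```

At the stop, with the force rising to 15 N. Now I let go straight up.

```bash
python3 -m jog '0 0 -.2 0 0 0 1;0 0 -.4 0 0 0 1;-.2 0 -.5 0 0 0 1;-.3 0 -.5 0 0 0 1;-.2 0 0 0 0 0 1'; python3 -m jog '0 0 0 0 0 0 1;0 0 0 0 0 0 1;0 0 0 0 0 0 1;0 0 0 0 0 0 1;0 0 0 0 0 0 1'; python3 -m jog '0 0 0 0 0 0 1;0 0 0 0 0 0 1;0 0 0 0 0 0 1;0 0 0 0 0 0 1;0 0 0 0 0 0 1'
python3 - <<'E'
from bench import *
import cv2
b=[snapshot("top")["img"][150:230,190:290],snapshot("scene")["img"][210:290,240:340]]
cv2.imwrite("pics/c5.png",cv2.resize(cv2.hconcat(b),None,fx=4,fy=4,interpolation=2)[:,:,::-1])
E
```

```text
time: 15.15
tool_pos: [456.4, 133.1, 393.2]
tcp_rot: [-179.9, -0.5, -1.2]
ft_force: [0.9, -0.1, -0.7]
finger_gap: 0.2
grip_force: 0.0
time: 15.78
tool_pos: [456.2, 132.8, 387.8]
tcp_rot: [180.0, 0.0, -1.2]
ft_force: [-0.6, 0.5, 0.0]
finger_gap: 0.2
grip_force: 0.0
time: 16.4
tool_pos: [456.0, 132.9, 388.2]
tcp_rot: [-180.0, -0.0, -1.2]
ft_force: [-0.3, 1.1, 0.4]
finger_gap: 0.3
grip_force: 0.0
```

View pics/c5.png

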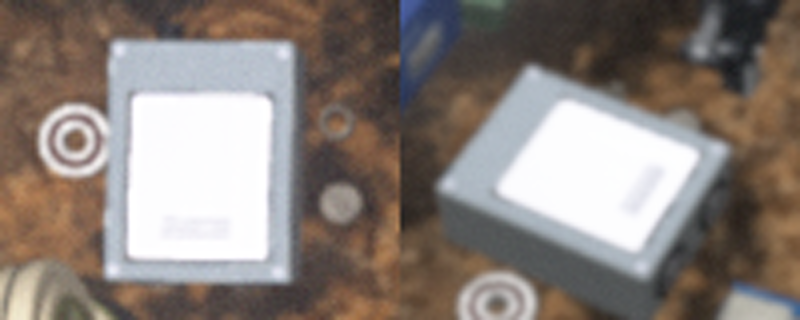

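The cover is flush and has stayed shut, the box and parts are where they were, and the robot is clear of everything.

```bash
python3 -c "
from bench import *
print(hand_in())"
```

```text
the job is handed in; nothing more can be done
None
```

The job is handed in: the cover popped fully open, the breaker button was pushed in to its stop, and the cover is latched flush again, with the box and loose parts showing no movement in the last picture; the hand-in gave no verdict.

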